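# Tare the balance that carries the tomato

## Task

Tare the balance that carries the tomato: push the yellow tab with the fingertips to slide its guard fully open, reach down into the well and press the sunken orange key all the way down for a moment, then let it spring up and push the guard fully home over the well again. Only push and press; lift nothing, do not disturb the tomato or anything else standing about, and leave the guard and key of the balance with the flask alone.

Things in the scene. Friction and masses are not known exactly. Their poses are not given: they have to be found in the camera images.
- balance_tomato: Compact white balance, 240 (x) by 170 (y) by 55 mm high, immovable. Origin: centre of its underside; x to its rear, y to its left seen from the robot. Steel pan 124 mm across, top at z 65, centred at x +50 mm. Front part: flat top face (z 55) with the key well centred at x -78, y -35 mm. This is the one that carries the blue dish with the tomato.
- well_t (a point): Tomato balance: Centre of the key well's mouth, on the top face, 55 mm above the table; axes as the balance's. The well is rectangular, 40 (x) by 54 mm (y), straight-walled, floor 39 mm below the mouth; the orange tare key stands in its middle, straight below this point.
- tab_t (a point): Tomato balance: Middle of the top edge of the guard's yellow tab: an upright fin 32 (balance x) by 6 mm (y), 18 mm tall, its top 77 mm above the table. It stands on the centre of the grey guard plate, 48 by 60 (x, y) by 4 mm thick, which lies on the 55 mm top face. Moves with the guard along the balance's y; over the well's centre when home.
- guard_t (a joint): Tomato balance. Guard slide, m: 0 = home, covering the well; grows towards the balance's +y (left); 0.065 = fully open at the stop, well all clear, 8 mm from the plate. Stays where left; about 1.5 N friction. Starts between 0 and 0.012.
- key_t (a joint): Tomato balance. Tare key travel, m: 0 = up, 0.008 = fully down at its stop. Sprung, moves straight down: starts at 1.5 N, 5 N for fully down, springs back. Round orange cap 24 mm across, its top 20 mm below the top face (35 mm above the table) when up.
- balance_flask: Compact white balance, 240 (x) by 170 (y) by 55 mm high, immovable. Origin: centre of its underside; x to its rear, y to its left seen from the robot. Steel pan 124 mm across, top at z 65, centred at x +50 mm. Front part: flat top face (z 55) with the key well centred at x -78, y -35 mm. This is the other one, carrying the green flask; it is to be left alone.
- tab_f (a point): Flask balance: Middle of the top edge of the guard's yellow tab: an upright fin 32 (balance x) by 6 mm (y), 18 mm tall, its top 77 mm above the table. It stands on the centre of the grey guard plate, 48 by 60 (x, y) by 4 mm thick, which lies on the 55 mm top face. Moves with the guard along the balance's y; over the well's centre when home.
- guard_f (a joint): Flask balance. Guard slide, m: 0 = home, covering the well; grows towards the balance's +y (left); 0.065 = fully open at the stop, well all clear, 8 mm from the plate. Stays where left; about 1.5 N friction. Starts between 0 and 0.012.
- key_f (a joint): Flask balance. Tare key travel, m: 0 = up, 0.008 = fully down at its stop. Sprung, moves straight down: starts at 1.5 N, 5 N for fully down, springs back. Round orange cap 24 mm across, its top 20 mm below the top face (35 mm above the table) when up.
- tomato: Red tomato, 62 mm across and 47 mm high, loose in the blue dish on the pan. Origin: its underside, 68 mm above the table.
- boat: Blue square weighing dish, 86 by 86 by 14 mm, loose on the pan under the tomato. Origin: centre of its underside.
- flask: Green glass conical flask, 68 mm across the base, 104 mm high, loose on the other balance's pan. Origin: centre of its underside.
- spare_tomato: A loose red tomato lying on the table, 66 mm across and 50 mm high; a bystander. Origin: its underside.
- petri: Clear petri dish, 90 mm across, 15 mm high, on the table; a bystander.
- bottle: White bottle with blue cap, 60 mm across, 150 mm high, on the table; a bystander.
- seedling: Black plant pot with a leafy seedling, 96 mm across, about 180 mm high, on the table; a bystander.
There are look-alikes about, which are no part of the job. Leave any green or purple look-alike of the tomato alone.

How it is judged (in metres and radians):
On the way, in this order (a step that is already met when the one before it is completed fails the run):
1. the guard of the tomato balance has been slid open (at least 55 of 65 mm) (value of joint guard_t above 0.055 m), for 0.1 s.
2. its tare key is pressed down (at least 6 of 8 mm) with the guard open (value of joint key_t above 0.006 m and value of joint guard_t above 0.055 m), for 0.1 s.
At the end, for the whole second after the job is handed in: The tomato balance's guard is home (within 4 mm), both keys are up (within 1.5 mm), the flask balance's guard is within 6 mm of where it was, tomato, dish and flask lie at rest within 15 mm of where they were, and the bystanders within 25 mm (value of joint guard_t below 0.004 m and value of joint each of key_t, key_f below 0.0015 m and distance of tab_f from where it was at the start of the episode below 0.006 m and distance of each of tomato, boat, flask from where it was at the start of the episode below 0.015 m and distance of each of spare_tomato, petri, bottle, seedling from where it was at the start of the episode below 0.025 m and linear speed of each of tomato, flask below 0.02 m/s); the robot touches nothing.
It fails at once if the weighed things are pushed, lifted or carried on their balance (15 mm) (distance of any of tomato, boat, flask from where it was at the start of the episode above 0.015 m).
It fails at once if a bystander is shoved, lifted or carried (25 mm) (distance of any of spare_tomato, petri, bottle, seedling from where it was at the start of the episode above 0.025 m).
It fails at once if the tare key of the flask balance is pressed (2 mm) or its guard is moved (6 mm) (value of joint key_f above 0.002 m or distance of tab_f from where it was at the start of the episode above 0.006 m).
It also fails if it takes over 51 s, if anything falls off the work surface, if the arm or the gripper's body presses on something with over 40 N, if the wrist force passes 120 N, or if a joint passes its speed limit or range.

## Robot

A 6-joint arm with a two-finger parallel gripper is mounted at the origin on the work surface. World frame = base frame: x ahead of the robot, y to its left, z up, the work surface at z = 0. Lengths are in mm, angles in rad, forces in N, time in s.
With the tool pointing down it reaches from about 350 to 875 mm from the base axis. Payload 4.2 kg.
Tool frame: the origin (TCP) lies midway between the tips of the shut fingers; the grasp point (between the pads) lies 19 mm behind it; z points along the fingers, y is the line along which they close (so a half turn about z gives the same grasp; the last joint's range is limited). The gripper opens to 85 mm and grips with 20 to 120 N. Pads are 22 mm wide; open, the fingers measure 114 mm over their backs; the gripper's body (76 mm by 85 mm) begins 54 mm behind the grasp point. The pads swing forward as they close: fully open they stand 13 mm farther back than shut.
Start: joints at [-1.027, 0.385, 0.008, 0, -1.194, -0.259], TCP at [175.62, -599.797, 231.312] pointing down, gripper open.
Joint ranges: [-3.14, 3.14], [-1.21, 2.06], [-1.07, 1.41], [-3.16, 2.05], [-2.99, -0.16], [-3.1, 3.1]. Speed limits (rad/s): [2.79, 2.79, 3.14, 3.14, 3.14, 3.14].

## Interface

Orientations are given as a unit quaternion [x, y, z, w].
In Python, from bench import read_state, get_image, job_done gives the robot as it stands.
- The arm moves only by the shell command python3 -m jog 'ROWS'. ROWS is JSON, a list of rows, each a list of 3 entries, a list of its own where there are three numbers: the shift along the world's x, y, z scaled (see below), then the turn, a rotation vector about the world's x, y, z scaled (see below), then the gripper's target within -1 to 1 (shut at 1, half-way at 0, fully open at -1). In form: [[[x, y, z], [wx, wy, wz], claw], ...]. A call has 1 to 20 rows; each row is the pose to reach, as a shift and turn from the pose commanded when the call began; what a row does not reach only later rows make up. The controller multiplies each number of a shift by 10 cm and each number of a turn by 120 degrees. A row lasts 1/10 s, in which the tool goes at most 50 mm and 8.59 degrees, less where a joint would pass 70% of its speed; a pose out of reach is approached as far as the arm can. A call with a number of a shift or a turn outside -1 to 1 is refused whole. A call with a gripper value outside its range is refused whole. The fingers move at their own pace and stop on an object; the grip force is fixed at half the most. Time passes only in rows, so rows that repeat a pose let the fingers close. It gives the time, the measured TCP pose, the force, the opening and the grip force at its end, in the units of the state.
- read_state(): the state, without advancing time (a new reading comes with each control period).
- get_image(name): name is "scene" or "side" or "wrist"; returns a dict with "frame" (420x560x3 uint8, red, green, blue), "range_z" (420x560 float32, mm along the optical axis (not along the pixel's ray), 0 where there is no reading), "fx", "fy", "cx", "cy" (pixels), "R" (3x3) and "t" (3): a world point X has camera coordinates R X + t. Camera axes: x right, y down, z forward; pixel columns grow to the right and rows downward; lengths in mm; the calibration is good to about 2 mm. A picture is of the moment at which its call begins.
- job_done(): hands the job in; it is judged then, once.
The state is a dict: "clock": time; "joints": joint angles; "joint_vel": joint speeds; "joint_efforts": joint torques, N m; "position": TCP position; "ee_rot": TCP orientation; "contact_force": force on the tool from outside, world axes, zero at the start; "wrist_torque": the same for the moment, N m; "gripper_width": finger opening in mm; "grasp_force": force on a finger pad.
Only numpy, scipy, OpenCV 4.12 (cv2) and the standard library are available. Lean on these libraries where they do the work, as an engineer would, in place of code of your own. Each camera call takes 0.05 s, during which the arm holds its last target. There are 200 camera calls.

## Working session

There is one attempt and no reset: what is moved stays moved. The work goes in short steps, Python scripts to look and compute and a shell command to move; the robot and the scene stay as the last step left them, time stands still between calls to the robot, and variables do not carry over. Pictures are saved under pics/ and viewed, at most 10 in all, crops included, and the job is handed in when it is done.

```bash
mkdir -p pics
cat > h.py <<'E'
import numpy as np, cv2
from bench import read_state, get_image, job_done
def snap(n,f):
    d=get_image(n); np.savez('last_'+n+'.npz',**d); cv2.imwrite('pics/'+f,d['frame'][:,:,::-1]); return d
def load(n): return np.load('last_'+n+'.npz')
def px(d,u,v,z=None):
    r=np.array([(u-d['cx'])/d['fx'],(v-d['cy'])/d['fy'],1.]); R=d['R'];t=d['t']
    if z is None: return R.T@(r*d['range_z'][int(round(v)),int(round(u))]-t)
    o=-R.T@t; q=R.T@r; return o+q*(z-o[2])/q[2]
E
python3 - <<'E'
from h import *
snap('scene','s1.png'); snap('side','d1.png'); s=read_state(); print(s)
E
```

```text
{'clock': 0.1, 'joints': array([-1.02738893e+00,  3.85469422e-01,  6.77480849e-03, -4.20647415e-04,
       -1.19398767e+00, -2.58590686e-01]), 'joint_vel': array([-0.00201076, -0.00174462,  0.0024612 ,  0.00195858,  0.00205757,
       -0.00141143]), 'joint_efforts': array([-4.21597670e-04, -3.93319702e+01,  1.88928187e+01,  4.19792712e+00,
       -2.57413922e-03,  1.03832795e-05]), 'position': array([ 175.47920635, -599.32688459,  230.34409566]), 'ee_rot': array([-1.41850644e-01,  9.89887603e-01,  9.44484017e-04, -1.88094467e-04]), 'contact_force': array([0.467763  , 0.81884057, 0.52484615]), 'wrist_torque': array([-0.02767635,  0.05517315, -0.03030218]), 'grasp_force': 0.0, 'gripper_width': 85.50682396484065}
```

View pics/s1.png

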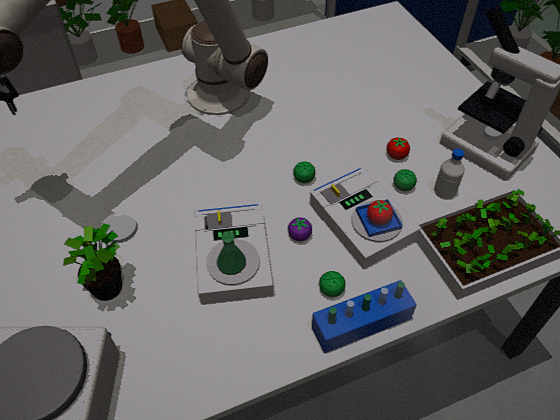

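View pics/d1.png

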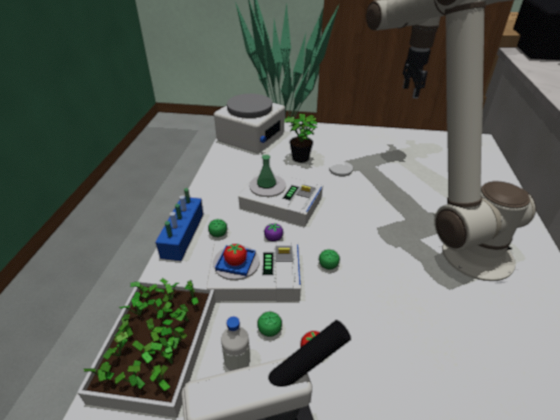

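The scene picture shows the tomato balance around (365,215) with its tab near (335,189); the flask balance is around (232,250). The side picture shows the tomato balance's tab near (284,249).

Run:
```python
from h import *
d=load('scene'); e=load('side')
a=cv2.resize(d['frame'][160:265,300:420],None,fx=5,fy=5,interpolation=cv2.INTER_CUBIC)
cv2.imwrite('pics/c1.png',a[:,:,::-1])
for n,D,(x0,x1,y0,y1) in (('scene',d,(310,380,165,215)),('side',e,(265,300,235,262))):
    h=cv2.cvtColor(D['frame'],cv2.COLOR_RGB2HSV)[y0:y1,x0:x1]
    m=cv2.inRange(h,(20,120,90),(35,255,255)); v,u=np.nonzero(m); 
    print(n,len(u),u.mean()+x0,v.mean()+y0,px(D,u.mean()+x0,v.mean()+y0,68))
    P=np.array([px(D,a+x0,b+y0) for a,b in zip(u,v)]); print(np.median(P,0),P.min(0),P.max(0))
# balance top-face points by depth
v,u=np.mgrid[160:265,300:420]; P=np.array([px(d,a,b) for a,b in zip(u.ravel(),v.ravel())])
Q=P[(abs(P[:,2]-55)<5)]; 
r=cv2.minAreaRect(Q[:,:2].astype(np.float32)); print(len(Q),r,cv2.boxPoints(r))
```

```text
scene 25 338.72 189.8 [561.59167391 139.11799636  68.        ]
[559.88224907 129.0247435   76.82994469] [546.14664754 125.13097393  54.21531496] [686.94993477 178.03100138 117.72006324]
side 30 283.5 249.0 [562.70892739 121.25139778  68.        ]
[561.49833227 130.77102813  78.77667455] [549.50109031 127.399275    71.92217636] [573.77613715 134.73017191  82.22632428]
3319 ((620.95361328125, 162.29441833496094), (296.7195129394531, 305.0199890136719), 63.71022033691406) [[418.50824  96.82857]
 [691.9786  -38.26821]
 [823.399   227.76027]
 [549.92865 362.85706]]
```

View pics/c1.png

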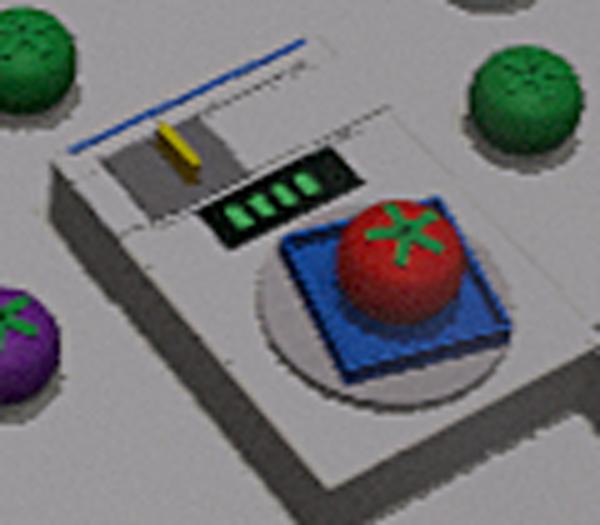

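The crop shows the top face corners: front right (52,165), rear right (328,490), rear left about (600,350), front left about (322,38). The tab's top edge runs from (162,125) to (197,165).

Run:
```python
from h import *
d=load('scene')
f=lambda a,b,z:px(d,300+a/5-.4,160+b/5-.4,z)
A,B,C,D=[f(a,b,55)[:2] for a,b in((54,163),(328,489),(600,349),(322,38))]
print(A,B,C,D,np.linalg.norm(B-A),np.linalg.norm(C-B),np.linalg.norm(C-D),np.linalg.norm(D-A))
for p,q in((A,B),(D,C)): print(np.degrees(np.arctan2(*(q-p)[::-1])))
for p,q in((A,D),(B,C)): print(np.degrees(np.arctan2(*(q-p)[::-1]))-90)
o=(A+B+C+D)/4; print(o)
th=np.arctan2(*((B-A)+(C-D))[::-1]); ex=np.array([np.cos(th),np.sin(th)]); ey=np.array([-ex[1],ex[0]])
print('well',o-78*ex-35*ey,'th',np.degrees(th))
t=[f(a,b,77)[:2] for a,b in((162,125),(197,163))]; print(t)
m=(t[0]+t[1])/2-o; print('tab in bal',m@ex,m@ey)
g=[f(a,b,59)[:2]-o for a,b in((103,160),(205,115),(250,178),(152,222))]; print([(x@ex,x@ey) for x in g])
```

```text
[530.60198668  74.6045547 ] [762.67795635 107.79429858] [742.70900504 268.10544358] [507.49306899 242.92590748] 234.43722997219731 161.55006106633758 236.55981401956473 169.900264505841
8.138820429818125
6.1101641366184225
7.817293774118085
7.100402151408062
[635.87050427 173.35755109]
well [562.8100967  128.95961367] th 7.1199206585831805
[array([545.88846676, 127.15592048]), array([575.62570994, 132.02353601])]
tab in bal -79.95907691965593 -34.12028113411138
[(np.float64(-102.91767337721416), np.float64(-64.14771570170232)), (np.float64(-102.04925320830455), np.float64(-1.8429220696980075)), (np.float64(-54.965998626667265), np.float64(-6.083757876279899)), (np.float64(-55.9516841590974), np.float64(-65.06700904926215))]
```

```bash
python3 -m jog '[[[0.3,0.5,0],[0,0,-0.037],1],[[0.56,0.98,0],[0,0,-0.075],1],[[0.56,0.98,0],[0,0,-0.075],1]]'
for i in 1; do python3 -m jog '[[[0.28,0.49,0],[0,0,0],1],[[0.56,0.98,0],[0,0,0],1],[[0.56,0.98,0],[0,0,0],1]]'
python3 -m jog '[[[0.28,0.49,0],[0,0,0],1],[[0.56,0.98,0],[0,0,0],1],[[0.56,0.98,0],[0,0,0],1]]'
python3 -m jog '[[[0.28,0.49,0],[0,0,0],1],[[0.56,0.98,0],[0,0,0],1],[[0.56,0.98,0],[0,0,0],1]]'
python3 -m jog '[[[0.28,0.49,0],[0,0,0],1],[[0.56,0.98,0],[0,0,0],1],[[0.56,0.98,0],[0,0,0],1]]'
python3 -m jog '[[[0.28,0.49,0],[0,0,0],1],[[0.56,0.98,0],[0,0,0],1],[[0.56,0.98,0],[0,0,0],1]]'
python3 -m jog '[[[0.28,0.49,0],[0,0,0],1],[[0.56,0.98,0],[0,0,0],1],[[0.56,0.98,0],[0,0,0],1],[[0.56,0.98,0],[0,0,0],1]]'; done
python3 - <<'E'
from h import *
s=read_state(); print(s['clock'],s['position'],s['ee_rot'],s['gripper_width'],s['contact_force']); snap('wrist','w1.png')
E
```

```text
clock: 0.4
position: [232.5, -498.5, 231.0]
ee_rot: [-0.064, 0.998, 0.001, -0.0]
contact_force: [0.4, -0.8, -0.4]
gripper_width: 44.0
grasp_force: 0.0
clock: 0.7
position: [288.6, -401.0, 231.3]
ee_rot: [-0.066, 0.998, 0.0, 0.0]
contact_force: [0.3, -0.6, -0.3]
gripper_width: 0.3
grasp_force: 0.0
clock: 1.0
position: [344.9, -303.5, 231.4]
ee_rot: [-0.066, 0.998, 0.0, 0.0]
contact_force: [0.0, -0.7, 0.1]
gripper_width: 0.2
grasp_force: 0.0
clock: 1.3
position: [401.3, -205.7, 231.4]
ee_rot: [-0.066, 0.998, -0.0, 0.0]
contact_force: [0.0, -0.9, -0.2]
gripper_width: -0.1
grasp_force: 0.0
clock: 1.6
position: [457.6, -107.8, 231.3]
ee_rot: [-0.065, 0.998, -0.0, 0.0]
contact_force: [-0.1, -0.2, 0.5]
gripper_width: 0.2
grasp_force: 0.0
clock: 1.9
position: [513.7, -9.8, 230.9]
ee_rot: [-0.065, 0.998, -0.0, 0.0]
contact_force: [-0.6, -0.7, 0.4]
gripper_width: 0.4
grasp_force: 0.0
clock: 2.3
position: [568.3, 86.6, 230.2]
ee_rot: [-0.064, 0.998, -0.0, -0.001]
contact_force: [0.2, -0.1, -0.1]
gripper_width: 0.2
grasp_force: 0.0
2.3 [568.31495574  86.57686622 230.20142971] [-6.43572154e-02  9.97926479e-01 -3.66626006e-04 -8.69676490e-04] 0.17728694670954154 [ 0.19220536 -0.1019748  -0.08003245]
```

View pics/w1.png

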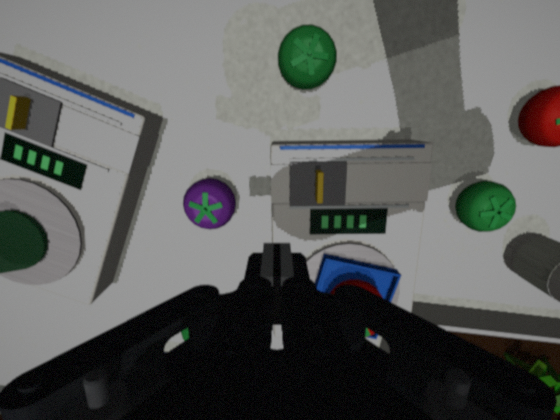

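The wrist picture shows the tomato balance's guard plate from (290,161) to (346,207), with its tab near (320,184), and the tips near (277,250).

Run:
```python
from h import *
d=load('wrist')
h=cv2.cvtColor(d['frame'],cv2.COLOR_RGB2HSV)[160:215,300:340]
v,u=np.nonzero(cv2.inRange(h,(18,120,60),(35,255,255))); u=u+300;v=v+160
print(len(u),u.min(),u.max(),v.min(),v.max())
P=np.array([px(d,a,b) for a,b in zip(u,v)]); T=P[P[:,2]>71]; print(len(T),np.median(T,0),T.min(0),T.max(0))
print(px(d,290,207,59),px(d,346,207,59),px(d,290,161,59),px(d,346,161,59))
a=cv2.resize(d['frame'][130:270,230:440],None,fx=3.7,fy=3.7,interpolation=cv2.INTER_CUBIC); cv2.imwrite('pics/c2.png',a[:,:,::-1])
```

```text
212 316 323 171 203
199 [558.63715772 129.43616386  76.37817443] [499.34897718  77.88227953  71.20612486] [575.47878074 134.5812171  372.54466703]
[589.23419174 104.34923536  59.        ] [581.4457463 164.4614247  59.       ] [539.996416    97.34714631  59.        ] [532.53293072 154.9341155   59.        ]
```

View pics/c2.png

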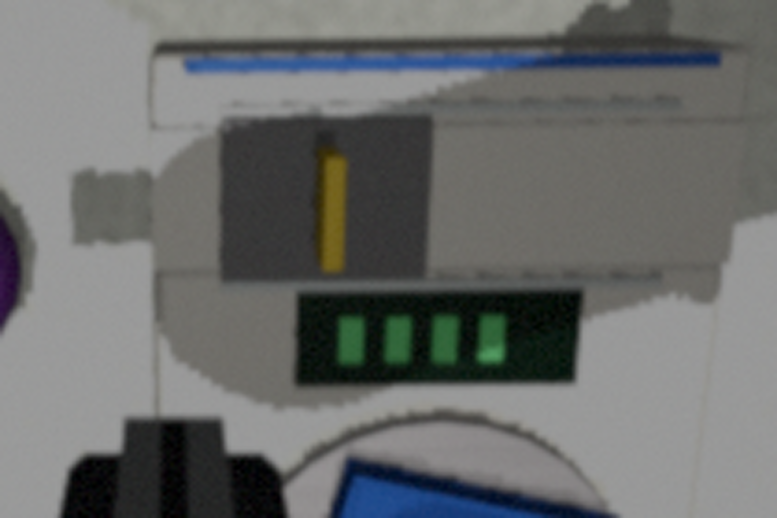

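The crop shows the plate and tab at almost home: the tab is centred at about (561,130), and the axes are turned 7.3°. I'll descend on the tab's right side and push left.

```bash
python3 -m jog '[[[0,0,-0.5],[0,0,0],1],[[0,0,-1],[0,0,0],1]]'
python3 -m jog '[[[0,0,-0.35],[0,0,0],1],[[0,0,-0.66],[0,0,0],1],[[0,0,-0.66],[0,0,0],1],[[0,0,-0.66],[0,0,0],1]]'
python3 -m jog '[[[-0.013,0.1,0],[0,0,0],1],[[-0.026,0.2,0],[0,0,0],1],[[-0.038,0.3,0],[0,0,0],1],[[-0.051,0.4,0],[0,0,0],1],[[-0.064,0.5,0],[0,0,0],1],[[-0.077,0.6,0],[0,0,0],1],[[-0.077,0.6,0],[0,0,0],1]]'
```

```text
clock: 2.55
position: [568.1, 84.7, 132.1]
ee_rot: [-0.063, 0.998, 0.001, 0.002]
contact_force: [0.5, -0.2, -0.4]
gripper_width: 0.1
grasp_force: 0.0
clock: 2.95
position: [567.8, 84.8, 66.1]
ee_rot: [-0.063, 0.998, -0.0, -0.0]
contact_force: [1.1, 0.3, 1.3]
gripper_width: 0.0
grasp_force: 0.0
clock: 3.65
position: [559.7, 147.8, 65.2]
ee_rot: [-0.065, 0.998, 0.0, 0.0]
contact_force: [-0.6, -0.1, -0.0]
gripper_width: 0.0
grasp_force: 0.0
```

```bash
python3 -m jog '[[[-0.013,0.1,0],[0,0,0],1],[[-0.026,0.2,0],[0,0,0],1]]'
python3 -m jog '[[[-0.005,0.04,0],[0,0,0],1]]' | grep -E 'pos|force'
python3 - <<'E'
from h import *
d=snap('wrist','w2.png')
v,u=np.nonzero(cv2.inRange(cv2.cvtColor(d['frame'],cv2.COLOR_RGB2HSV),(18,120,60),(35,255,255)))
P=np.array([px(d,a,b) for a,b in zip(u,v)]); k=(abs(P[:,2]-74)<6)&(P[:,1]>100)&(P[:,1]<260); print(k.sum(),np.median(P[k],0),read_state()['position'])
E
```

```text
clock: 3.85
position: [556.6, 166.2, 64.8]
ee_rot: [-0.063, 0.998, -0.0, -0.001]
contact_force: [0.1, -2.2, 0.7]
gripper_width: 0.0
grasp_force: 0.9
position: [556.1, 170.8, 64.8]
contact_force: [-0.5, -0.3, 0.9]
grasp_force: 0.8
542 [545.60861264 186.53942543  76.55493479] [556.29537957 171.16354891  64.86815871]
```

View pics/w2.png

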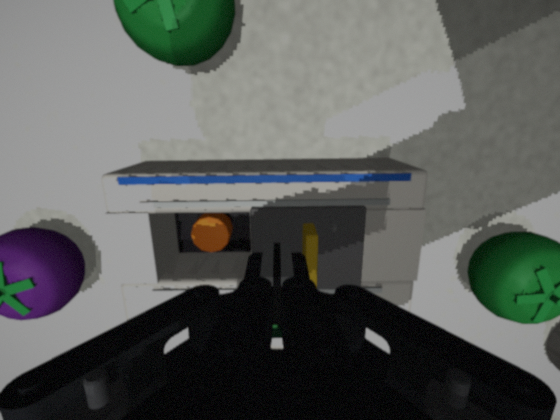

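The guard is most of the way open: the tab is near (310,250), and the orange cap shows in the well near (212,232). I'll push on to the stop.

```bash
python3 - <<'E'
from h import *
d=load('wrist')
v,u=np.nonzero(cv2.inRange(cv2.cvtColor(d['frame'],cv2.COLOR_RGB2HSV),(5,150,80),(16,255,255)))
k=(u>170)&(u<250)&(v>205)&(v<260);u=u[k];v=v[k]
print(len(u),u.min(),u.max(),v.min(),v.max(),px(d,(u.min()+u.max())/2,(v.min()+v.max())/2,35))
P=np.array([px(d,a,b) for a,b in zip(u,v)]);print(np.median(P,0))
E
python3 -m jog '[[[-0.004,0.03,0],[0,0,0],1],[[-0.004,0.03,0],[0,0,0],1]]' | grep -E 'pos|force'
python3 -m jog '[[[-0.003,0.02,0],[0,0,0],1],[[-0.003,0.02,0],[0,0,0],1]]' | grep -E 'pos|force'
python3 -m jog '[[[-0.001,0.01,0],[0,0,0],1],[[-0.001,0.01,0],[0,0,0],1]]' | grep -E 'pos|force'
```

```text
999 191 228 216 251 [559.45552086 130.33723133  35.        ]
[560.2754847  130.60304103  34.5385325 ]
position: [556.3, 173.5, 65.1]
contact_force: [0.2, -0.1, -0.9]
grasp_force: 0.0
position: [556.2, 175.2, 65.2]
contact_force: [0.5, -1.2, 0.4]
grasp_force: 0.3
position: [556.0, 176.1, 65.3]
contact_force: [-0.5, -1.4, -0.5]
grasp_force: 0.6
```

```bash
python3 -m jog '[[[-0.002,0.015,0],[0,0,0],1],[[-0.002,0.015,0],[0,0,0],1]]' | grep -E 'pos|force'
python3 -m jog '[[[-0.001,0.01,0],[0,0,0],1],[[-0.001,0.01,0],[0,0,0],1]]' | grep -E 'pos|force'
```

```text
position: [555.8, 177.7, 65.3]
contact_force: [1.0, -1.5, -0.6]
grasp_force: 0.6
position: [555.7, 178.2, 65.3]
contact_force: [1.4, -3.2, 0.0]
grasp_force: 2.0
```

```bash
python3 -m jog '[[[0.025,-0.24,0.05],[0,0,0],1],[[0.048,-0.482,0.05],[0,0,0],1],[[0.048,-0.482,0.05],[0,0,0],1],[[0.048,-0.482,0.05],[0,0,0],1]]' | grep -E 'pos|force'
python3 - <<'E'
from h import *
d=snap('wrist','w3.png'); print(read_state()['position'])
v,u=np.nonzero(cv2.inRange(cv2.cvtColor(d['frame'],cv2.COLOR_RGB2HSV),(18,120,60),(35,255,255)))
P=np.array([px(d,a,b) for a,b in zip(u,v)]); k=(abs(P[:,2]-74)<6)&(P[:,1]>100)&(P[:,1]<260); print(k.sum(),np.median(P[k],0))
E
```

```text
position: [561.0, 130.8, 70.7]
contact_force: [0.3, -0.2, -0.3]
grasp_force: 0.0
[560.94765111 131.21727241  70.56077761]
838 [549.1242824  193.24913626  76.48553501]
```

View pics/w3.png

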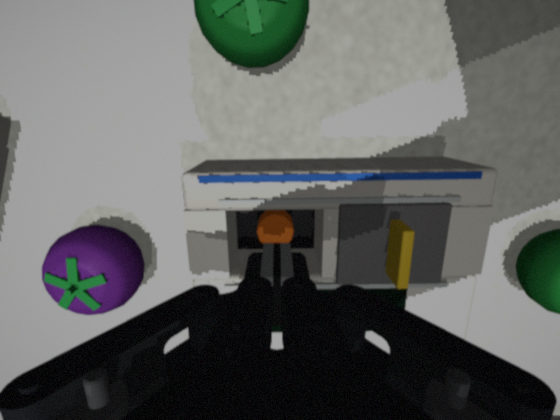

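The well is fully clear, with its mouth from u 228 to 322. The tips and cap are centred in it near u 276, so I'll press down.

```bash
python3 -m jog '[[[0,0,-0.15],[0,0,0],1],[[0,0,-0.3],[0,0,0],1],[[0,0,-0.3],[0,0,0],1]]' | grep -E 'pos|force'
python3 -m jog '[[[0,0,-0.04],[0,0,0],1],[[0,0,-0.08],[0,0,0],1],[[0,0,-0.11],[0,0,0],1],[[0,0,-0.11],[0,0,0],1]]' | grep -E 'pos|force'
python3 -m jog '[[[0,0,-0.02],[0,0,0],1],[[0,0,-0.03],[0,0,0],1],[[0,0,-0.03],[0,0,0],1]]' | grep -E 'pos|force'
```

```text
position: [559.2, 131.0, 38.5]
contact_force: [0.2, -0.7, -0.6]
grasp_force: 0.0
position: [561.3, 131.3, 29.9]
contact_force: [-0.4, 2.0, 3.6]
grasp_force: 1.8
position: [561.3, 131.2, 27.1]
contact_force: [-1.0, 3.1, 5.9]
grasp_force: 2.9
```

```bash
python3 -m jog '[[[0,0,-0.01],[0,0,0],1],[[0,0,-0.015],[0,0,0],1],[[0,0,-0.015],[0,0,0],1],[[0,0,-0.015],[0,0,0],1]]' | grep -E 'pos|force'
```

```text
position: [561.4, 131.2, 27.0]
contact_force: [-4.7, 2.6, 13.2]
grasp_force: 6.6
```

```bash
python3 -m jog '[[[0,0,0.35],[0,0,0],1],[[0,0,0.7],[0,0,0],1],[[0,0,0.7],[0,0,0],1]]' | grep -E 'pos|force'
python3 -m jog '[[[-0.06,0.47,0],[0,0,0],1],[[-0.12,0.95,0],[0,0,0],1],[[-0.12,0.95,0],[0,0,0],1],[[-0.12,0.95,0],[0,0,0],1]]' | grep -E 'pos|force'
python3 -m jog '[[[0,0,-0.15],[0,0,0],1],[[0,0,-0.3],[0,0,0],1],[[0,0,-0.3],[0,0,0],1]]' | grep -E 'pos|force'
```

```text
position: [563.2, 131.1, 99.3]
contact_force: [0.2, 0.7, -0.7]
grasp_force: 0.0
position: [547.5, 225.8, 93.5]
contact_force: [-0.6, 0.0, -0.5]
grasp_force: 0.0
position: [546.7, 222.9, 62.1]
contact_force: [0.7, -0.9, -0.2]
grasp_force: 0.0
```

```bash
python3 -m jog '[[[0.013,-0.1,0.03],[0,0,0],1],[[0.026,-0.2,0.03],[0,0,0],1],[[0.038,-0.3,0.03],[0,0,0],1],[[0.051,-0.4,0.03],[0,0,0],1],[[0.064,-0.5,0.03],[0,0,0],1],[[0.077,-0.6,0.03],[0,0,0],1]]' | grep -E 'pos|force'
python3 -m jog '[[[0.013,-0.1,0],[0,0,0],1],[[0.013,-0.1,0],[0,0,0],1]]' | grep -E 'pos|force'
python3 -m jog '[[[0.004,-0.03,0],[0,0,0],1],[[0.004,-0.03,0],[0,0,0],1]]' | grep -E 'pos|force'
```

```text
position: [557.3, 165.0, 68.6]
contact_force: [0.5, 1.9, 1.8]
grasp_force: 1.1
position: [557.2, 153.9, 67.8]
contact_force: [-0.3, -0.5, -0.0]
grasp_force: 0.0
position: [557.3, 152.0, 67.4]
contact_force: [0.2, 0.3, -1.0]
grasp_force: 0.0
```

Target is y ≈ 146 or less, until the force rises at the stop.

```bash
python3 -m jog '[[[0.004,-0.03,0],[0,0,0],1],[[0.004,-0.03,0],[0,0,0],1]]' | grep -E 'pos|force'
python3 -m jog '[[[0.003,-0.02,0],[0,0,0],1],[[0.003,-0.02,0],[0,0,0],1]]' | grep -E 'pos|force'
python3 -m jog '[[[0.001,-0.015,0],[0,0,0],1],[[0.001,-0.015,0],[0,0,0],1]]' | grep -E 'pos|force'
```

```text
position: [557.7, 149.3, 67.4]
contact_force: [-0.4, 0.3, 1.3]
grasp_force: 0.3
position: [558.3, 147.3, 67.5]
contact_force: [-0.2, 1.1, 1.0]
grasp_force: 0.4
position: [558.7, 145.9, 67.8]
contact_force: [-0.2, 0.5, 0.7]
grasp_force: 0.4
```

```bash
python3 -m jog '[[[0.001,-0.01,0],[0,0,0],1],[[0.001,-0.01,0],[0,0,0],1]]' | grep -E 'pos|force'
```

```text
position: [558.9, 145.1, 67.8]
contact_force: [-0.2, 1.7, 0.1]
grasp_force: 0.7
```

```bash
python3 -m jog '[[[0.001,-0.01,0],[0,0,0],1],[[0.001,-0.01,0],[0,0,0],1]]' | grep -E 'pos|force'
python3 -m jog '[[[0.001,-0.01,0],[0,0,0],1],[[0.001,-0.01,0],[0,0,0],1]]' | grep -E 'pos|force'
```

```text
position: [558.9, 144.8, 67.8]
contact_force: [-0.9, 4.3, -1.2]
grasp_force: 2.1
position: [559.0, 144.6, 67.8]
contact_force: [-2.9, 8.1, -1.6]
grasp_force: 3.4
```

At the home stop (8 N and no further motion). I'll retreat and check.

```bash
python3 -m jog '[[[-0.02,0.15,0],[0,0,0],1],[[-0.02,0.15,0.5],[0,0,0],1],[[-0.02,0.15,1],[0,0,0],1],[[-0.02,0.15,1],[0,0,0],1]]' | grep -E 'clock|pos|force'
python3 -m jog '[[[-0.5,0,0.3],[0,0,0],1],[[-0.9,0,0.6],[0,0,0],1],[[-0.9,0,0.6],[0,0,0],1]]' | grep -E 'clock|pos|force'
python3 - <<'E'
from h import *
d=snap('scene','s2.png')
a=cv2.resize(d['frame'][130:310,180:430],None,fx=3,fy=3,interpolation=cv2.INTER_CUBIC); cv2.imwrite('pics/c3.png',a[:,:,::-1])
E
```

```text
clock: 10.45
position: [561.5, 160.1, 175.9]
contact_force: [1.3, 1.0, 0.4]
grasp_force: 0.0
clock: 10.75
position: [465.6, 158.2, 231.3]
contact_force: [0.6, 1.3, 1.1]
grasp_force: 0.0
```

View pics/c3.png

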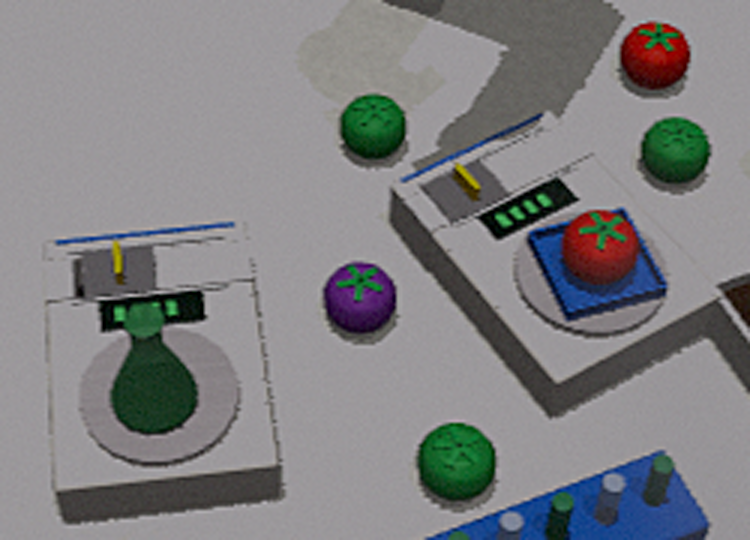

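The guard is home with its tab near (467,178) in the crop. The tomato, the dish and the flask balance are undisturbed, so I'm handing in.

```bash
python3 -c "
from bench import job_done; print(job_done())"
```

```text
the job is handed in; nothing more can be done
None
```

I tared the tomato balance and handed the job in at about 11 s: guard pushed fully open, key pressed to its stop, guard pushed back to its home stop. The last picture shows the tomato, dish and flask balance undisturbed; no verdict came back.

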